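# Sort the shoe finisher's tools

### The job

Sort the tools of the shoe-finishing bench: put both brushes into the yellow tray and both cleaning blocks into the blue tray, each lying flat on the tray floor as it lies now on the bench, and stand the steel pump dispenser in the red dish. Keep the dispenser upright throughout, and leave the tape roll and the polish tin where they are.

Things in the scene. Friction and masses are not known exactly. Their poses are not given: they have to be found in the camera images.
- light_brush: small loose shoe brush, pale wooden back and black bristles, lying bristles down. Bristle pad 86 x 34 mm, z = 0 to 25 mm, rigid; wooden back on it 80 x 38 mm, z = 25 to 42 mm, with round ends. Origin: centre of its underside; x along its length, y across (grip here), z up. About 90 g.
- dark_brush: small loose shoe brush, dark brown wooden back and cream bristles, lying bristles down. Bristle pad 86 x 34 mm, z = 0 to 25 mm, rigid; wooden back on it 80 x 38 mm, z = 25 to 42 mm, with round ends. Origin: centre of its underside; x along its length, y across (grip here), z up. About 90 g.
- charcoal_block: loose charcoal-black rubber cleaning block, a rounded rigid bar 72 mm long, 40 mm wide, 28 mm high. Origin: centre of its underside; x along its length, y across (grip here), z up. About 80 g.
- crepe_block: loose tan crepe cleaning block, a rounded rigid bar 66 mm long, 42 mm wide, 30 mm high, with a brown stain on top. Origin: centre of its underside; x along its length, y across (grip here), z up. About 60 g.
- dispenser: loose steel pump dispenser, closed, standing upright: round body 56 mm in diameter with straight sides from z = 0 to 46 mm, paper label, flat shoulder at 52 mm, thin neck, brass pump disc 30 mm in diameter on top (z = 63 to 70 mm). Rigid, the pump does not move. Origin: centre of its underside; z up. About 250 g.
- yellow_tray: fixed yellow plastic tray on the bench, 210 x 140 mm outside, 30 mm high, open on top, walls and floor 5 mm thick (inside 200 x 130 mm, inner floor 5 mm above the bench). Origin: centre of its underside; x along its length, z up. It holds two things end to end along x.
- blue_tray: fixed blue plastic tray on the bench, 210 x 140 mm outside, 30 mm high, open on top, walls and floor 5 mm thick (inside 200 x 130 mm, inner floor 5 mm above the bench). Origin: centre of its underside; x along its length, z up. It holds two things end to end along x.
- red_dish: fixed round red dish on the bench, about 94 mm in outer diameter, 84 mm inside, rim 14 mm high, inner floor 5 mm above the bench. Origin: centre of its underside; z up.
- tape_roll: bystander, not to be moved: loose roll of cream masking tape lying flat, 86 mm in diameter with a 68 mm hole, 25 mm high. Origin: centre of its underside.
- polish_tin: bystander, not to be moved: loose round dark steel tin with a green lid, 72 mm in diameter, 26 mm high. Origin: centre of its underside. Loose things, dish and bystanders stand mixed together, centres about 95 mm or more apart; the other clutter of the bench (sandals, shoe boxes, hammer, at most 125 mm high) lies beyond them and the trays, out of the way.
Things that resemble listed ones, but are neither listed nor needed, are in the scene too. Leave any green or turquoise look-alike of the charcoal_block alone.

How it is judged:
At the end, for the whole second after the job is handed in: Brushes in the yellow tray, blocks in the blue: flat on the floor (tilt < 0.15 rad, underside < 11 mm above tray underside, centre within 92 x 58 mm of tray centre); dispenser upright in the red dish within 17 mm of centre, tilt < 0.1 rad; tape and tin moved < 30 mm; all at rest (x of light_brush in the frame of yellow_tray between -0.092 and 0.092 m and y of light_brush in the frame of yellow_tray between -0.058 and 0.058 m and z of light_brush in the frame of yellow_tray between 0 and 0.011 m and angle between each of light_brush, dark_brush, charcoal_block, crepe_block's own z axis and vertical below 0.15 rad and x of dark_brush in the frame of yellow_tray between -0.092 and 0.092 m and y of dark_brush in the frame of yellow_tray between -0.058 and 0.058 m and z of dark_brush in the frame of yellow_tray between 0 and 0.011 m and x of charcoal_block in the frame of blue_tray between -0.092 and 0.092 m and y of charcoal_block in the frame of blue_tray between -0.058 and 0.058 m and z of charcoal_block in the frame of blue_tray between 0 and 0.011 m and x of crepe_block in the frame of blue_tray between -0.092 and 0.092 m and y of crepe_block in the frame of blue_tray between -0.058 and 0.058 m and z of crepe_block in the frame of blue_tray between 0 and 0.011 m and horizontal distance between dispenser and red_dish below 0.017 m and z of dispenser in the frame of red_dish between 0 and 0.009 m and angle between dispenser's own z axis and vertical below 0.1 rad and distance of each of tape_roll, polish_tin from where it was at the start of the episode below 0.03 m and linear speed of each of light_brush, dark_brush, charcoal_block, crepe_block, dispenser below 0.02 m/s and angular speed of each of light_brush, dark_brush, charcoal_block, crepe_block, dispenser below 0.2 rad/s); the robot touches nothing.
It fails at once if the dispenser is tipped by more than 0.6 rad (angle between dispenser's own z axis and vertical above 0.6 rad).
It fails at once if the tape roll is moved by more than 30 mm (distance of tape_roll from where it was at the start of the episode above 0.03 m).
It fails at once if the polish tin is moved by more than 30 mm (distance of polish_tin from where it was at the start of the episode above 0.03 m).
It also fails if it takes over 120 s, if anything falls off the work surface, if the arm or the gripper's body presses on something with over 40 N, if the wrist force passes 120 N, or if a joint passes its speed limit or range.

### The arm

A 6-joint arm with a two-finger parallel gripper is mounted at the origin on the work surface. World frame = base frame: x ahead of the robot, y to its left, z up, the work surface at z = 0. Lengths are in m, angles in rad, forces in N, time in s.
With the tool pointing down it reaches from about 0.225 to 0.875 m from the base axis. Payload 3.4 kg.
Tool frame: the origin (TCP) lies at the very end of the fingers, on their centre line; the grasp point (between the pads) lies 19 mm behind it (manip.grasp_offset is the distance from the TCP to the grasp point, in m); x points along the fingers, y is the direction in which the jaws open and shut, and the axes are right-handed (so a half turn about x gives the same grasp; the last joint's range is limited). The gripper opens to 85 mm and grips with 20 to 120 N. Pads are 22 mm wide; open, the fingers measure 114 mm over their backs; the gripper's body (76 mm by 85 mm) begins 54 mm behind the grasp point. The pads swing forward as they close: fully open they stand 13 mm farther back than shut.
Start: joints at [-1.432, 0.276, 1.505, -0, 1.361, -0.121], TCP at [0.148, -0.556, 0.231] pointing down, gripper open.
Joint ranges: [-2.89, 2.89], [-0.75, 2.08], [0.22, 2.7], [-1.18, 4.32], [0.11, 2.71], [-2.7, 2.7]. Speed limits (rad/s): [2.57, 2.57, 3.14, 3.14, 3.14, 3.14].

### API

Orientations are given as a unit quaternion [w, x, y, z].
In Python, from rig import manip gives the robot as it stands.
- The arm moves only by the tool step_arm, never from a script. Its argument "increments" is a list of rows, each an object with "grip": the opening, from 0 (shut) to 1 (fully open); "delta_pos": the shift along the world's x, y, z in m, a list of three; "twist": the turn about the world's z in degrees. A call has 1 to 10 rows; each row shifts and turns the commanded pose from where the row before left it; what a row does not reach is not made up. A row lasts 1/12 s, in which the tool goes at most 41.7 mm and 7.16 degrees, less where a joint would pass 70% of its speed; a pose out of reach is approached as far as the arm can. A call with a gripper value outside its range is refused whole. The fingers move at their own pace and stop on an object; "force" is the grip in N (left out, the last holds). Time passes only in rows, so rows that do not move let the fingers close. It gives the time, the measured TCP pose, the force and the opening at its end, in the units of the state.
- manip.get_state(): the state, without advancing time (a new reading comes with each control period).
- manip.get_image(name): name is "scene" or "top" or "wrist"; returns a dict with "img" (420x560x3 uint8, red, green, blue), "fx", "fy", "cx", "cy" (pixels), "rvec" (rotation vector, rad) and "tvec" (3), from world to camera coordinates, as OpenCV has them; the wrist camera has in their place "mount" (4x4, takes a point from camera to tool coordinates, whose origin is the TCP and whose axes are the tool frame's). Camera axes: x right, y down, z forward; pixel columns grow to the right and rows downward; lengths in m; the calibration is good to about 2 mm. A picture is of the moment at which its call begins: read the wrist's pose just before it. There is no depth.
- manip.sign_off(): hands the job in, once; it reports no verdict.
The state is a dict: "clock": time; "qpos": joint angles; "qd": joint speeds; "effort": joint torques, N m; "position": TCP position; "ee_rot": TCP orientation; "contact_force": force on the tool from outside, world axes, zero at the start; "moment": the same for the moment, N m; "width": finger opening in m.
Only numpy, scipy, OpenCV 4.12 (cv2) and the standard library are available. Lean on these libraries where they do the work, as an engineer would, in place of code of your own. Each camera call takes 0.05 s, during which the arm holds its last target. There are 200 camera calls.

## Working session

There is one attempt and no reset: what is moved stays moved. The work goes in short steps, Python scripts to look and compute and a tool call to move; the robot and the scene stay as the last step left them, time stands still between calls to the robot, and variables do not carry over. Pictures are saved under pics/ and viewed, about 12 in all and at most 16, crops included, and the job is handed in when it is done.

Besides the shell and the picture viewer there is one more tool, called after "Call:" by a JSON object that holds its "name" and its "arguments". step_arm: Moves the arm, as the interface text tells. Its arguments: {"type":"object","properties":{"increments":{"type":"array"},"force":{"type":"number"}},"required":["increments"]}

```bash
mkdir -p pics; cat > h.py <<'E'
import numpy as np, cv2
from rig import manip
def snap(n,f):
    d=manip.get_image(n); cv2.imwrite(f'pics/{f}.png',d['img'][:,:,::-1]); np.save(f'pics/{f}.npy',d,allow_pickle=True); return d
def load(f): return np.load(f'pics/{f}.npy',allow_pickle=True).item()
def px2w(d,uv,z):
    R=cv2.Rodrigues(np.array(d['rvec'],float))[0]; t=np.array(d['tvec'],float).ravel()
    uv=np.atleast_2d(uv).astype(float); r=np.c_[(uv[:,0]-d['cx'])/d['fx'],(uv[:,1]-d['cy'])/d['fy'],np.ones(len(uv))]@R
    c=-R.T@t; return c+r*((np.broadcast_to(z,len(uv))-c[2])/r[:,2])[:,None]
E
python3 - <<'E'
from h import *
for n in('top','scene'):
    d=snap(n,n+'0'); print(n,{k:v for k,v in d.items() if k!='img'})
    im=cv2.imread(f'pics/{n}0.png'); cv2.imwrite(f'pics/{n}0b.png',cv2.resize(im,(800,600),interpolation=cv2.INTER_CUBIC))
s=manip.get_state();print(s)
E
```

```text
top {'fx': 488.4792562320417, 'fy': 488.4792562320417, 'cx': 277.0867040131072, 'cy': 214.1591233149134, 'rvec': array([ 2.18411868, -2.18514065,  0.06734418]), 'tvec': array([0.00786171, 0.48362342, 1.212152  ])}
scene {'fx': 470.818144646702, 'fy': 470.818144646702, 'cx': 282.5048020374277, 'cy': 209.75771792267764, 'rvec': array([ 2.16886528,  0.94383824, -0.38793595]), 'tvec': array([-0.35181414, -0.22727139,  1.55862681])}
{'clock': 0.1, 'qpos': array([-1.43202735e+00,  2.76582744e-01,  1.50601946e+00, -4.00980036e-05,
        1.36068742e+00, -1.20985828e-01]), 'qd': array([-0.00080884, -0.00211058, -0.00379975, -0.0014638 , -0.0004859 ,
       -0.00098707]), 'effort': array([ 1.41570203e-03, -4.17698228e+01, -2.46404171e+01, -2.70540659e-04,
        5.78707026e-03,  5.38051268e-06]), 'position': array([ 0.14760843, -0.5552453 ,  0.23049197]), 'ee_rot': array([-0.09098231, -0.70113154, -0.09218196,  0.70116993]), 'contact_force': array([ 0.68948688, -0.21423057,  0.54105648]), 'moment': array([-0.06965907,  0.04947838,  0.0060115 ]), 'width': 0.08538820308210852}
```

View pics/top0b.png

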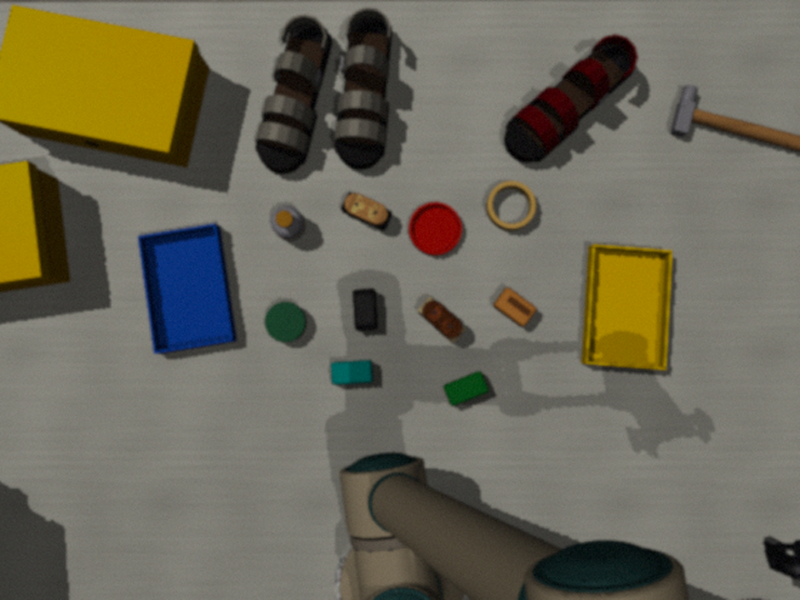

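View pics/scene0b.png

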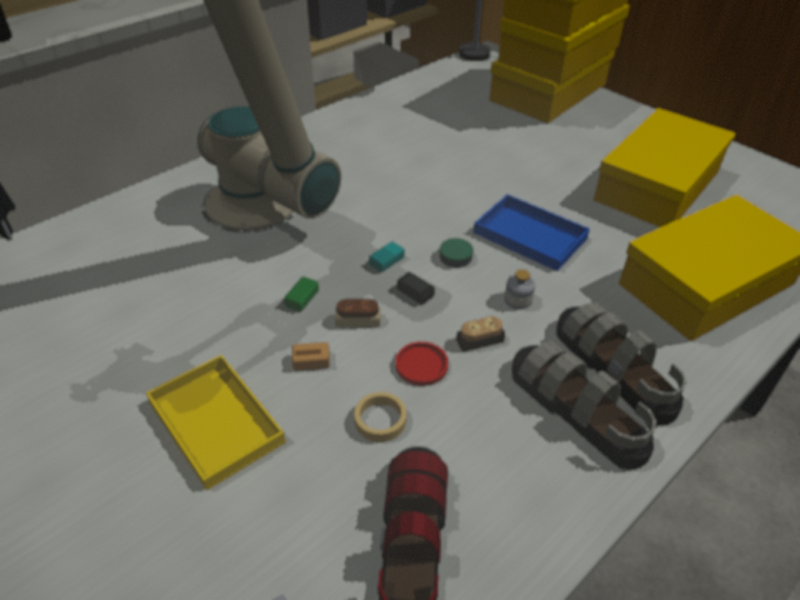

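Candidates (800x600 top view):
- Light brush (365,209) and dark brush (441,318).
- Charcoal block: black (365,309). The look-alikes are teal (351,373) and green (466,388), which I'll leave alone.
- Crepe block (515,306), dispenser (288,221), red dish (435,229).
- Tape (512,205) and tin (286,322) are bystanders.

Next, a close crop.

```bash
python3 - <<'E'
from h import *
d=load('top0'); im=d['img'][:,:,::-1]
c=im[120:290,180:385]; c=cv2.resize(c,None,fx=3.5,fy=3.5,interpolation=cv2.INTER_CUBIC)
c=cv2.convertScaleAbs(c,alpha=1.5,beta=10)
cv2.imwrite('pics/c1.png',c); print(c.shape)
f=lambda u,v,z:print(px2w(d,[[u*.7,v*.7]],z)[0].round(3))
for u,v,z in[(365,209,.042),(441,318,.042),(365,309,.028),(515,306,.03),(286,218,.07),(435,229,.01),(512,205,.02),(286,322,.026)]:f(u,v,z)
print()
# trays: top rim corners
for q in([(139,233),(217,224),(236,345),(154,354)],[(589,243),(673,248),(668,372),(583,366)]):
  for u,v in q:f(u,v,.03)
E
```

```text
(595, 718, 3)
[0.651 0.061 0.042]
[ 0.461 -0.07   0.042]
[0.478 0.061 0.028]
[ 0.482 -0.2    0.03 ]
[0.63  0.194 0.07 ]
[ 0.621 -0.062  0.01 ]
[ 0.662 -0.198  0.02 ]
[0.455 0.199 0.026]

[0.611 0.459 0.03 ]
[0.627 0.322 0.03 ]
[0.415 0.285 0.03 ]
[0.399 0.427 0.03 ]
[ 0.593 -0.33   0.03 ]
[ 0.584 -0.477  0.03 ]
[ 0.368 -0.462  0.03 ]
[ 0.378 -0.316  0.03 ]
```

View pics/c1.png

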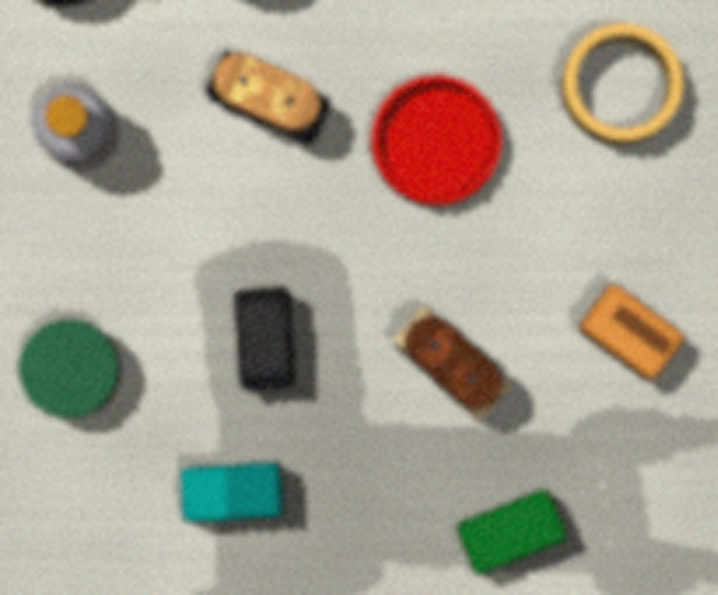

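The crop shows the black charcoal block at (265,339), clear of the teal (230,490) and green (512,530) look-alikes. The brushes are at (268,91) and (453,358), and the crepe block with its brown stain is at (632,332). Next I segment by colour for exact poses.

```bash
cat > seg.py <<'E'
from h import *
d=load('top0'); S=4
big=cv2.resize(d['img'],None,fx=S,fy=S,interpolation=cv2.INTER_CUBIC)
hsv=cv2.cvtColor(big,cv2.COLOR_RGB2HSV); H,Sa,V=[hsv[...,i].astype(int) for i in range(3)]
def crop(u,v): return (180+u/3.5, 120+v/3.5)
def rect(name,u,v,mask,z,r=22):
    cu,cv=crop(u,v); m=np.zeros_like(mask,np.uint8)
    x0,x1,y0,y1=[int(S*a) for a in(cu-r,cu+r,cv-r,cv+r)]
    m[y0:y1,x0:x1]=mask[y0:y1,x0:x1]
    n,l,st,_=cv2.connectedComponentsWithStats(m); k=1+np.argmax(st[1:,4])
    c=cv2.findContours((l==k).astype(np.uint8),0,1)[0]; c=max(c,key=len)[:,0]
    w=px2w(d,(c+.5)/S-.5,z)[:,:2]
    (cx,cy),(a,b),ang=cv2.minAreaRect((w*1000).astype(np.float32))
    if a<b: ang+=90; a,b=b,a
    print(name,round(cx,1),round(cy,1),'L',round(a),round(b),'yaw',round((ang+90)%180-90,1))
col=(Sa>95)
rect('light',268,91,(Sa>95)&(V>70),.042)
rect('dark',453,358,(Sa>95),.042)
rect('crepe',632,332,col,.03)
rect('char',265,339,V<58,.028)
rect('dish',436,140,col&((H<8)|(H>170)),.012)
rect('disc',66,116,Sa>120,.07,12)
rect('tape',623,82,Sa>60,.025)
rect('tin',69,367,Sa>60,.026)
crop=lambda u,v:(u*.7,v*.7)
rect('blue',187,288,(Sa>150)&(H>100),.03,60)
rect('yel',628,307,(Sa>150)&(H<40),.03,60)
E
python3 seg.py
```

```text
light 652.6 60.9 L 79 38 yaw 65.6
dark 459.8 -71.4 L 81 36 yaw 48.4
crepe 481.6 -198.9 L 68 43 yaw 52.9
char 473.5 54.0 L 81 55 yaw 3.8
dish 622.9 -61.5 L 97 96 yaw 47.8
disc 629.3 197.7 L 29 28 yaw 71.4
tape 661.7 -195.3 L 90 89 yaw -45.6
tin 456.0 201.0 L 72 69 yaw 56.8
blue 514.6 373.5 L 209 143 yaw 9.2
yel 481.7 -394.0 L 212 148 yaw -4.5
```

```bash
cat >> h.py <<'E'
from scipy.spatial.transform import Rotation as Ro
def st():
    s=manip.get_state(); q=s['ee_rot']; R=Ro.from_quat([q[1],q[2],q[3],q[0]]).as_matrix()
    return s,R,np.degrees(np.arctan2(R[1,1],R[0,1]))
E
python3 - <<'E'
from h import *
s,R,y=st(); print(R.round(3),y)
d=load('top0')
for u,v in[(235,288),(293,288),(293,388),(240,390),(264,338)]:print(px2w(d,[[180+u/3.5,120+v/3.5]],.028)[0].round(4))
print(px2w(d,[[285*.7,168*.7]],.03), px2w(d,[[360*.7,165*.7]],.03))
E
```

```text
[[-0.     0.257 -0.966]
 [ 0.002 -0.966 -0.257]
 [-1.    -0.002 -0.   ]] -75.11665668487518
[0.5126 0.0823 0.028 ]
[0.5126 0.0409 0.028 ]
[0.4413 0.0408 0.028 ]
[0.4399 0.0785 0.028 ]
[0.4769 0.0615 0.028 ]
[[0.7269289  0.20318885 0.03      ]] [[0.73207464 0.07074662 0.03      ]]
```

Call:
{"name": "step_arm", "arguments": {"increments": [{"grip": 0.8, "delta_pos": [0.024, 0.025, 0], "twist": 2.7}, {"grip": 0.8, "delta_pos": [0.024, 0.025, 0], "twist": 2.7}, {"grip": 0.8, "delta_pos": [0.024, 0.025, 0], "twist": 2.7}, {"grip": 0.8, "delta_pos": [0.024, 0.025, 0], "twist": 2.7}, {"grip": 0.8, "delta_pos": [0.024, 0.025, 0], "twist": 2.7}, {"grip": 0.8, "delta_pos": [0.024, 0.025, 0], "twist": 2.7}, {"grip": 0.8, "delta_pos": [0.024, 0.025, 0], "twist": 2.7}, {"grip": 0.8, "delta_pos": [0.024, 0.025, 0], "twist": 2.7}, {"grip": 0.8, "delta_pos": [0.024, 0.025, 0], "twist": 2.7}, {"grip": 0.8, "delta_pos": [0.024, 0.025, 0], "twist": 2.7}]}}

```text
clock: 0.93
position: [0.3884, -0.3041, 0.2311]
ee_rot: [-0.253, -0.66, -0.254, 0.66]
contact_force: [0.7, -0.8, 0.4]
width: 0.0684
```

Call:
{"name": "step_arm", "arguments": {"increments": [{"grip": 0.8, "delta_pos": [0.024, 0.025, -0.02], "twist": 2.7}, {"grip": 0.8, "delta_pos": [0.024, 0.025, -0.02], "twist": 2.7}, {"grip": 0.8, "delta_pos": [0.024, 0.025, -0.02], "twist": 2.7}, {"grip": 0.8, "delta_pos": [0.022, 0.031, -0.02], "twist": 2.9}, {"grip": 0.8, "delta_pos": [0, 0, 0], "twist": 0}, {"grip": 0.8, "delta_pos": [0, 0, 0], "twist": 0}, {"grip": 0.8, "delta_pos": [0, 0, 0], "twist": 0}]}}

```text
clock: 1.52
position: [0.4809, -0.2008, 0.1518]
ee_rot: [-0.315, -0.633, -0.315, 0.633]
contact_force: [-0.3, 0.2, 0.5]
width: 0.0682
```

```bash
cat >> h.py <<'E'
def wsnap(f,models=()):
    # models: list of (x,y,yaw_deg,L,W,z) rectangles drawn on wrist view
    s,R,y=st(); d=snap('wrist',f); M=np.array(d['mount'])
    T=np.eye(4);T[:3,:3]=R;T[:3,3]=s['position']; C=np.linalg.inv(T@M)
    d['rvec']=cv2.Rodrigues(C[:3,:3])[0];d['tvec']=C[:3,3]; np.save(f'pics/{f}.npy',d,allow_pickle=True)
    im=d['img'][:,:,::-1].copy(); K=np.array([[d['fx'],0,d['cx']],[0,d['fy'],d['cy']],[0,0,1]])
    for x,yy,a,L,W,z in models:
        a=np.radians(a);c,sn=np.cos(a),np.sin(a)
        P=np.array([[x+c*p-sn*q,yy+sn*p+c*q,z] for p,q in((L/2,W/2),(L/2,-W/2),(-L/2,-W/2),(-L/2,W/2),(0,0))])
        p=cv2.projectPoints(P,d['rvec'],d['tvec'],K,None)[0][:,0]
        cv2.polylines(im,[p[:4].round().astype(int)],True,(255,0,255),1); cv2.circle(im,tuple(p[4].round().astype(int).tolist()),2,(255,0,255),-1)
    cv2.imwrite(f'pics/{f}.png',im); print(s['clock'],s['position'].round(4),'yaw',round(y,2),'w',s['width'].round(4),'F',s['contact_force'].round(1)); return d
E
python3 -c "
from h import *
wsnap('w1',[(.4816,-.1989,52.9,.066,.042,.03),(.4598,-.0714,48.4,.08,.038,.042)])"
```

```text
Traceback (most recent call last):
  File "h.py", line 25, in wsnap
    cv2.imwrite(f'pics/{f}.png',im); print(s['clock'],s['position'].round(4),'yaw',round(y,2),'w',s['width'].round(4),'F',s['contact_force'].round(1)); return d
                                                                                                  ^^^^^^^^^^^^^^^^
AttributeError: 'float' object has no attribute 'round'
```

View pics/w1.png

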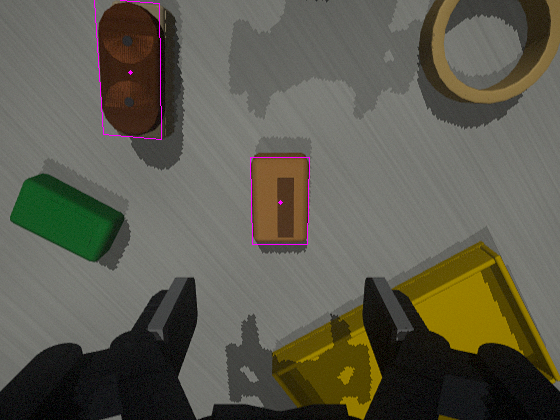

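The overlay fits the crepe block at (280,200) to about 2 px, and the dark brush at (130,70) to within about 2° of yaw. I'll grasp the crepe block now.

Call:
{"name": "step_arm", "arguments": {"increments": [{"grip": 0.8, "delta_pos": [0.001, 0.002, -0.037], "twist": 0}, {"grip": 0.8, "delta_pos": [0, 0, -0.037], "twist": 0}, {"grip": 0.8, "delta_pos": [0, 0, -0.036], "twist": 0}, {"grip": 0.8, "delta_pos": [0, 0, -0.02], "twist": 0}, {"grip": 0.8, "delta_pos": [0, 0, -0.016], "twist": 0}, {"grip": 0.8, "delta_pos": [0, 0, 0], "twist": 0}, {"grip": 0.8, "delta_pos": [0, 0, 0], "twist": 0}], "force": 35}}

```text
clock: 2.15
position: [0.4816, -0.2, 0.0062]
ee_rot: [-0.314, -0.633, -0.314, 0.634]
contact_force: [0.2, -0.1, 0.5]
width: 0.0683
```

Call:
{"name": "step_arm", "arguments": {"increments": [{"grip": 0, "delta_pos": [0, 0, 0], "twist": 0}, {"grip": 0, "delta_pos": [0, 0, 0], "twist": 0}, {"grip": 0, "delta_pos": [0, 0, 0], "twist": 0}, {"grip": 0, "delta_pos": [0, 0, 0], "twist": 0}, {"grip": 0, "delta_pos": [0, 0, 0], "twist": 0}, {"grip": 0, "delta_pos": [0, 0, 0], "twist": 0}]}}

```text
clock: 2.65
position: [0.4832, -0.1998, 0.0078]
ee_rot: [0.316, 0.634, 0.314, -0.632]
contact_force: [-1.5, -1.9, 6.3]
width: 0.0413
```

Call:
{"name": "step_arm", "arguments": {"increments": [{"grip": 0, "delta_pos": [0, 0, 0.03], "twist": 0}, {"grip": 0, "delta_pos": [0, 0, 0.04], "twist": 0}, {"grip": 0, "delta_pos": [0, 0, 0.04], "twist": 0}, {"grip": 0, "delta_pos": [0.005, 0.038, 0.01], "twist": -2.9}, {"grip": 0, "delta_pos": [0.005, 0.039, 0], "twist": -2.9}, {"grip": 0, "delta_pos": [0.005, 0.039, 0], "twist": -2.9}, {"grip": 0, "delta_pos": [0.005, 0.039, 0], "twist": -2.9}, {"grip": 0, "delta_pos": [0.005, 0.039, 0], "twist": -2.9}, {"grip": 0, "delta_pos": [0.005, 0.039, 0], "twist": -2.9}, {"grip": 0, "delta_pos": [0.005, 0.039, 0], "twist": -2.9}]}}

```text
clock: 3.48
position: [0.5169, 0.0753, 0.1267]
ee_rot: [0.198, 0.679, 0.197, -0.678]
contact_force: [1.4, -0.7, -0.4]
width: 0.0413
```

Call:
{"name": "step_arm", "arguments": {"increments": [{"grip": 0, "delta_pos": [0.006, 0.039, 0], "twist": -2.9}, {"grip": 0, "delta_pos": [0.006, 0.039, 0], "twist": -2.9}, {"grip": 0, "delta_pos": [0.006, 0.039, 0], "twist": -2.9}, {"grip": 0, "delta_pos": [0.006, 0.039, 0], "twist": -2.9}, {"grip": 0, "delta_pos": [0.006, 0.039, 0], "twist": -2.9}, {"grip": 0, "delta_pos": [0.006, 0.039, 0], "twist": -2.9}, {"grip": 0, "delta_pos": [0.006, 0.039, 0], "twist": -2.9}, {"grip": 0, "delta_pos": [0.006, 0.038, 0], "twist": -2.9}, {"grip": 0, "delta_pos": [0, 0, 0], "twist": 0}, {"grip": 0, "delta_pos": [0, 0, 0], "twist": 0}]}}

```text
clock: 4.32
position: [0.5646, 0.3866, 0.1258]
ee_rot: [0.059, 0.705, 0.059, -0.705]
contact_force: [0.3, 0.5, -0.0]
width: 0.0413
```

```bash
python3 - <<'E'
from h import *
import re
s=open('h.py').read().replace("s['width'].round(4)","round(float(s['width']),4)"); open('h.py','w').write(s)
E
python3 -c "
from h import *
wsnap('w2',[(.5146,.3735,9.2,.21,.14,.03),(.5146,.3735,9.2,.2,.13,.03)])"
```

```text
4.3167 [0.5646 0.3866 0.1258] yaw -80.4 w 0.0413 F [ 0.3  0.5 -0. ]
```

View pics/w2.png

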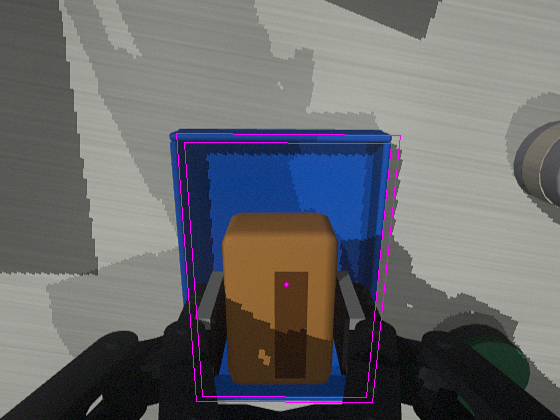

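The tray really sits about 5 mm further in +y than estimated (rim at x=170–391 px against an overlay of 177–400). The block is centred in it at 280 px, so I'll lower it.

Call:
{"name": "step_arm", "arguments": {"increments": [{"grip": 0, "delta_pos": [-0.002, 0, -0.035], "twist": 0}, {"grip": 0, "delta_pos": [0, 0, -0.035], "twist": 0}, {"grip": 0, "delta_pos": [0, 0, -0.025], "twist": 0}, {"grip": 0, "delta_pos": [0, 0, -0.01], "twist": 0}, {"grip": 0, "delta_pos": [0, 0, -0.006], "twist": 0}, {"grip": 0, "delta_pos": [0, 0, 0], "twist": 0}, {"grip": 0, "delta_pos": [0, 0, 0], "twist": 0}]}}

```text
clock: 4.95
position: [0.5642, 0.3843, 0.0164]
ee_rot: [0.057, 0.706, 0.058, -0.704]
contact_force: [0.2, 0.8, -0.3]
width: 0.0415
```

Call:
{"name": "step_arm", "arguments": {"increments": [{"grip": 0, "delta_pos": [0, 0, -0.003], "twist": 0}, {"grip": 0, "delta_pos": [0, 0, 0], "twist": 0}, {"grip": 0.65, "delta_pos": [0, 0, 0], "twist": 0}, {"grip": 0.65, "delta_pos": [0, 0, 0], "twist": 0}, {"grip": 0.65, "delta_pos": [0, 0, 0], "twist": 0}, {"grip": 0.65, "delta_pos": [0, 0, 0], "twist": 0}, {"grip": 0.65, "delta_pos": [0, 0, 0.035], "twist": 0}, {"grip": 0.65, "delta_pos": [0, 0, 0.035], "twist": 0}, {"grip": 0.65, "delta_pos": [0, 0, 0.035], "twist": 0}, {"grip": 0.65, "delta_pos": [0, 0, 0], "twist": 0}]}}

```text
clock: 5.78
position: [0.5673, 0.3868, 0.1252]
ee_rot: [0.056, 0.709, 0.06, -0.7]
contact_force: [0.2, 1.8, 0.7]
width: 0.0557
```

Call:
{"name": "step_arm", "arguments": {"increments": [{"grip": 0.8, "delta_pos": [-0.01, -0.036, 0.02], "twist": -0.6}, {"grip": 0.8, "delta_pos": [-0.01, -0.036, 0], "twist": -0.7}, {"grip": 0.8, "delta_pos": [-0.01, -0.036, 0], "twist": -0.7}, {"grip": 0.8, "delta_pos": [-0.01, -0.036, 0], "twist": -0.7}, {"grip": 0.8, "delta_pos": [-0.01, -0.036, 0], "twist": -0.7}, {"grip": 0.8, "delta_pos": [-0.01, -0.036, 0], "twist": -0.7}, {"grip": 0.8, "delta_pos": [-0.01, -0.036, 0], "twist": -0.7}, {"grip": 0.8, "delta_pos": [-0.01, -0.036, 0], "twist": -0.7}, {"grip": 0.8, "delta_pos": [-0.01, -0.036, 0], "twist": -0.7}, {"grip": 0.8, "delta_pos": [0, 0, 0], "twist": 0}]}}

```text
clock: 6.62
position: [0.4708, 0.0558, 0.1366]
ee_rot: [-0.019, -0.706, -0.017, 0.708]
contact_force: [-0.9, 0.1, -0.9]
width: 0.0681
```

Call:
{"name": "step_arm", "arguments": {"increments": [{"grip": 0.8, "delta_pos": [0, 0, 0], "twist": 0}, {"grip": 0.8, "delta_pos": [0, 0, 0], "twist": 0}]}}

```text
clock: 6.78
position: [0.4736, 0.0611, 0.1368]
ee_rot: [0.019, 0.707, 0.019, -0.706]
contact_force: [0.2, -0.2, -0.5]
width: 0.0682
```

```bash
python3 -c "
from h import *
wsnap('w3',[(.477,.061,3,.072,.04,.028),(.6526,.0609,65.6,.08,.038,.042),(.4598,-.0714,50,.08,.038,.042)])"
```

```text
6.7833 [0.4736 0.0611 0.1368] yaw -86.87 w 0.0682 F [ 0.2 -0.2 -0.5]
```

View pics/w3.png

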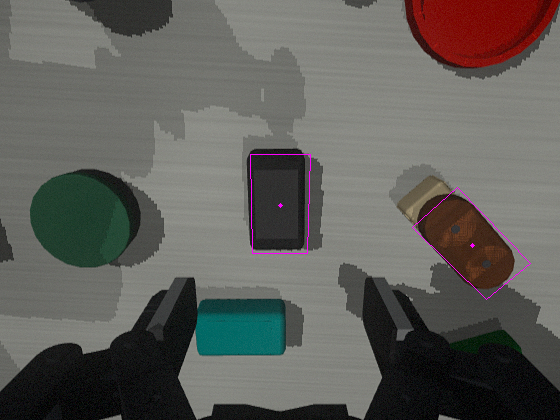

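The charcoal block is at (276,199) with the overlay at (280,205), so it's about 3 mm further in +x and +y. The teal block at (241,327) is clear of the fingers.

Call:
{"name": "step_arm", "arguments": {"increments": [{"grip": 0.8, "delta_pos": [0.005, 0.002, -0.035], "twist": 0}, {"grip": 0.8, "delta_pos": [0, 0, -0.035], "twist": 0}, {"grip": 0.8, "delta_pos": [0, 0, -0.033], "twist": 0}, {"grip": 0.8, "delta_pos": [0, 0, -0.015], "twist": 0}, {"grip": 0.8, "delta_pos": [0, 0, -0.009], "twist": 0}, {"grip": 0.8, "delta_pos": [0, 0, 0], "twist": 0}, {"grip": 0.8, "delta_pos": [0, 0, 0], "twist": 0}], "force": 35}}

```text
clock: 7.42
position: [0.4789, 0.0638, 0.0097]
ee_rot: [0.02, 0.707, 0.02, -0.707]
contact_force: [1.2, -0.3, -0.3]
width: 0.0683
```

Call:
{"name": "step_arm", "arguments": {"increments": [{"grip": 0, "delta_pos": [0, 0, 0], "twist": 0}, {"grip": 0, "delta_pos": [0, 0, 0], "twist": 0}, {"grip": 0, "delta_pos": [0, 0, 0], "twist": 0}, {"grip": 0, "delta_pos": [0, 0, 0], "twist": 0}, {"grip": 0, "delta_pos": [0, 0, 0], "twist": 0}, {"grip": 0, "delta_pos": [0, 0, 0], "twist": 0}]}}

```text
clock: 7.92
position: [0.4795, 0.0631, 0.011]
ee_rot: [0.02, 0.708, 0.02, -0.706]
contact_force: [-0.6, 0.9, 6.2]
width: 0.0393
```

Call:
{"name": "step_arm", "arguments": {"increments": [{"grip": 0, "delta_pos": [0, 0, 0.03], "twist": 0}, {"grip": 0, "delta_pos": [0, 0, 0.04], "twist": 0}, {"grip": 0, "delta_pos": [-0.001, 0.034, 0.03], "twist": 0.6}, {"grip": 0, "delta_pos": [-0.001, 0.039, 0], "twist": 0.8}, {"grip": 0, "delta_pos": [-0.001, 0.039, 0], "twist": 0.8}, {"grip": 0, "delta_pos": [-0.001, 0.039, 0], "twist": 0.8}, {"grip": 0, "delta_pos": [-0.001, 0.039, 0], "twist": 0.8}, {"grip": 0, "delta_pos": [-0.001, 0.039, 0], "twist": 0.8}, {"grip": 0, "delta_pos": [-0.001, 0.039, 0], "twist": 0.8}, {"grip": 0, "delta_pos": [-0.002, 0.04, 0], "twist": 0.6}]}}

```text
clock: 8.75
position: [0.4689, 0.3698, 0.1076]
ee_rot: [0.057, 0.705, 0.057, -0.705]
contact_force: [0.8, 0.1, -0.8]
width: 0.0394
```

Call:
{"name": "step_arm", "arguments": {"increments": [{"grip": 0, "delta_pos": [0, 0, 0], "twist": 0}, {"grip": 0, "delta_pos": [0, 0, 0], "twist": 0}, {"grip": 0, "delta_pos": [0, 0, 0], "twist": 0}]}}

```text
clock: 9.0
position: [0.4687, 0.3676, 0.1069]
ee_rot: [-0.057, -0.705, -0.056, 0.705]
contact_force: [0.1, -0.9, -0.9]
width: 0.0388
```

```bash
python3 -c "
from h import *
wsnap('w4',[(.515,.3785,9.2,.21,.14,.03),(.5646,.3866,9.2,.066,.042,.035)])"
```

```text
9.0 [0.4687 0.3676 0.1069] yaw -80.77 w 0.0388 F [ 0.1 -0.9 -0.9]
```

View pics/w4.png

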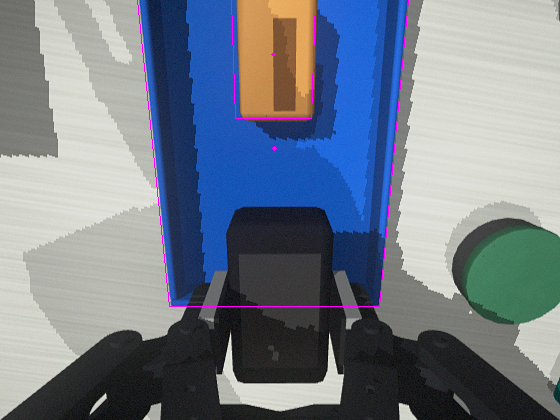

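The tray overlay matches, and the crepe block lies flat at (275,55). The charcoal block clears it, so I'll lower it.

Call:
{"name": "step_arm", "arguments": {"increments": [{"grip": 0, "delta_pos": [0, 0.002, -0.035], "twist": 0}, {"grip": 0, "delta_pos": [0, 0, -0.03], "twist": 0}, {"grip": 0, "delta_pos": [0, 0, -0.015], "twist": 0}, {"grip": 0, "delta_pos": [0, 0, -0.007], "twist": 0}, {"grip": 0, "delta_pos": [0, 0, -0.004], "twist": 0}, {"grip": 0, "delta_pos": [0, 0, 0], "twist": 0}, {"grip": 0, "delta_pos": [0, 0, 0], "twist": 0}]}}

```text
clock: 9.63
position: [0.4704, 0.3698, 0.0174]
ee_rot: [0.056, 0.706, 0.056, -0.704]
contact_force: [0.5, -0.2, -0.5]
width: 0.0391
```

Call:
{"name": "step_arm", "arguments": {"increments": [{"grip": 0, "delta_pos": [0, 0, -0.0015], "twist": 0}, {"grip": 0, "delta_pos": [0, 0, 0], "twist": 0}, {"grip": 0.65, "delta_pos": [0, 0, 0], "twist": 0}, {"grip": 0.65, "delta_pos": [0, 0, 0], "twist": 0}, {"grip": 0.65, "delta_pos": [0, 0, 0], "twist": 0}, {"grip": 0.65, "delta_pos": [0, 0, 0], "twist": 0}, {"grip": 0.65, "delta_pos": [0, 0, 0.035], "twist": 0}, {"grip": 0.65, "delta_pos": [0, 0, 0.035], "twist": 0}, {"grip": 0.65, "delta_pos": [0, 0, 0.035], "twist": 0}, {"grip": 1, "delta_pos": [0, 0, 0.03], "twist": 0}]}}

```text
clock: 10.47
position: [0.4695, 0.3704, 0.1517]
ee_rot: [0.057, 0.705, 0.057, -0.704]
contact_force: [0.6, 0.9, -0.2]
width: 0.0663
```

Call:
{"name": "step_arm", "arguments": {"increments": [{"grip": 1, "delta_pos": [0.02, -0.022, 0.02], "twist": 0}, {"grip": 1, "delta_pos": [0.023, -0.025, 0], "twist": 0}, {"grip": 1, "delta_pos": [0.023, -0.025, 0], "twist": 0}, {"grip": 1, "delta_pos": [0.023, -0.025, 0], "twist": 0}, {"grip": 1, "delta_pos": [0.023, -0.025, 0], "twist": 0}, {"grip": 1, "delta_pos": [0.023, -0.025, 0], "twist": 0}, {"grip": 1, "delta_pos": [0.023, -0.025, 0], "twist": 0}, {"grip": 1, "delta_pos": [0, 0, 0], "twist": 0}, {"grip": 1, "delta_pos": [0, 0, 0], "twist": 0}, {"grip": 1, "delta_pos": [0, 0, 0], "twist": 0}]}}

```text
clock: 11.3
position: [0.6267, 0.1984, 0.1691]
ee_rot: [-0.056, -0.704, -0.057, 0.705]
contact_force: [0.9, 0.8, -0.1]
width: 0.0852
```

```bash
python3 -c "
from h import *
wsnap('w5',[(.6293,.1977,10,.03,.03,.07),(.6293,.1977,10,.056,.056,0),(.6526,.0609,65.6,.08,.038,.042)])"
```

```text
11.3 [0.6267 0.1984 0.1691] yaw -80.85 w 0.0852 F [ 0.9  0.8 -0.1]
```

View pics/w5.png

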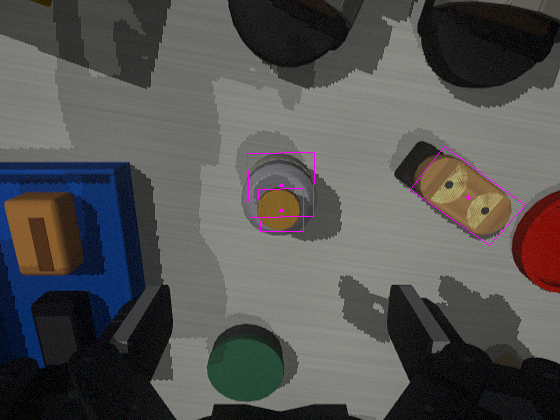

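The dispenser's disc is at (278,210), within 2–3 px of the overlay. The light brush is about 3 mm off in +y. I'll descend over the dispenser.

Call:
{"name": "step_arm", "arguments": {"increments": [{"grip": 1, "delta_pos": [0.003, 0.001, -0.035], "twist": 0}, {"grip": 1, "delta_pos": [0, 0, -0.035], "twist": 0}, {"grip": 1, "delta_pos": [0, 0, -0.03], "twist": 0}, {"grip": 1, "delta_pos": [0, 0, -0.025], "twist": 0}, {"grip": 1, "delta_pos": [0, 0, -0.02], "twist": 0}, {"grip": 1, "delta_pos": [0, 0, -0.01], "twist": 0}, {"grip": 1, "delta_pos": [0, 0, 0], "twist": 0}, {"grip": 1, "delta_pos": [0, 0, 0], "twist": 0}], "force": 35}}

```text
clock: 12.02
position: [0.63, 0.2001, 0.015]
ee_rot: [0.057, 0.705, 0.057, -0.705]
contact_force: [-0.5, -0.8, 0.3]
width: 0.0853
```

Call:
{"name": "step_arm", "arguments": {"increments": [{"grip": 0.75, "delta_pos": [0, 0, 0], "twist": 0}, {"grip": 0.7, "delta_pos": [0, 0, 0], "twist": 0}, {"grip": 0.65, "delta_pos": [0, 0, 0], "twist": 0}, {"grip": 0.5, "delta_pos": [0, 0, 0], "twist": 0}, {"grip": 0, "delta_pos": [0, 0, 0], "twist": 0}, {"grip": 0, "delta_pos": [0, 0, 0], "twist": 0}, {"grip": 0, "delta_pos": [0, 0, 0], "twist": 0}, {"grip": 0, "delta_pos": [0, 0, 0], "twist": 0}]}}

```text
clock: 12.68
position: [0.6314, 0.1997, 0.0166]
ee_rot: [0.056, 0.706, 0.057, -0.704]
contact_force: [-0.2, 1.5, 6.8]
width: 0.0546
```

Call:
{"name": "step_arm", "arguments": {"increments": [{"grip": 0, "delta_pos": [0, 0, 0.02], "twist": 0}, {"grip": 0, "delta_pos": [0, 0, 0.03], "twist": 0}, {"grip": 0, "delta_pos": [0, 0, 0.035], "twist": 0}, {"grip": 0, "delta_pos": [0, -0.01, 0.01], "twist": 0}, {"grip": 0, "delta_pos": [-0.001, -0.025, 0], "twist": 0}, {"grip": 0, "delta_pos": [-0.001, -0.035, 0], "twist": 0}, {"grip": 0, "delta_pos": [-0.001, -0.035, 0], "twist": 0}, {"grip": 0, "delta_pos": [-0.001, -0.035, 0], "twist": 0}, {"grip": 0, "delta_pos": [-0.001, -0.035, 0], "twist": 0}, {"grip": 0, "delta_pos": [-0.001, -0.035, 0], "twist": 0}]}}

```text
clock: 13.52
position: [0.6231, -0.013, 0.1087]
ee_rot: [-0.057, -0.704, -0.057, 0.705]
contact_force: [0.7, -0.0, -2.5]
width: 0.0547
```

Call:
{"name": "step_arm", "arguments": {"increments": [{"grip": 0, "delta_pos": [-0.001, -0.03, 0], "twist": 0}, {"grip": 0, "delta_pos": [0, -0.02, 0], "twist": 0}, {"grip": 0, "delta_pos": [0, 0, 0], "twist": 0}, {"grip": 0, "delta_pos": [0, 0, 0], "twist": 0}, {"grip": 0, "delta_pos": [0, 0, 0], "twist": 0}]}}

```text
clock: 13.93
position: [0.6225, -0.0607, 0.1089]
ee_rot: [-0.056, -0.704, -0.057, 0.705]
contact_force: [-0.2, 0.3, -1.3]
width: 0.0547
```

```bash
python3 - <<'E'
from h import *
d=wsnap('w6',[(.6229,-.0615,9.2,.094,.094,.014)])
hsv=cv2.cvtColor(d['img'],cv2.COLOR_RGB2HSV); m=((hsv[...,1]>150)&((hsv[...,0]<6)|(hsv[...,0]>172))).astype(np.uint8)
c=np.vstack(cv2.findContours(m,0,1)[0])[:,0]; h=cv2.convexHull(c)[:,0]
w=px2w(d,h,.014)[:,:2]*1000; print(w.min(0),w.max(0),cv2.fitEllipse(w.astype(np.float32)))
E
```

```text
13.9333 [ 0.6225 -0.0607  0.1089] yaw -80.86 w 0.0547 F [-0.2  0.3 -1.3]
[ 423.80357966 -310.06383044] [771.96795055 102.25186478] ((595.8646850585938, -97.93614196777344), (329.3763122558594, 707.193603515625), 9.25511646270752)
```

View pics/w6.png

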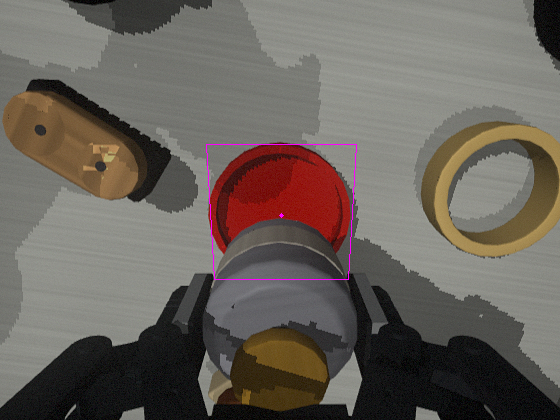

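The dish (209–354 px wide, top at 142) matches the overlay within 2–3 px, and the dispenser is centred over it and upright. I'll lower it gently.

Call:
{"name": "step_arm", "arguments": {"increments": [{"grip": 0, "delta_pos": [0.001, 0, -0.03], "twist": 0}, {"grip": 0, "delta_pos": [0, 0, -0.03], "twist": 0}, {"grip": 0, "delta_pos": [0, 0, -0.015], "twist": 0}, {"grip": 0, "delta_pos": [0, 0, -0.007], "twist": 0}, {"grip": 0, "delta_pos": [0, 0, -0.004], "twist": 0}, {"grip": 0, "delta_pos": [0, 0, 0], "twist": 0}, {"grip": 0, "delta_pos": [0, 0, 0], "twist": 0}, {"grip": 0, "delta_pos": [0, 0, 0], "twist": 0}]}}

```text
clock: 14.65
position: [0.6255, -0.0608, 0.0251]
ee_rot: [0.057, 0.706, 0.056, -0.704]
contact_force: [-0.2, -0.8, -2.4]
width: 0.055
```

Call:
{"name": "step_arm", "arguments": {"increments": [{"grip": 0, "delta_pos": [-0.001, 0, -0.002], "twist": 0}, {"grip": 0, "delta_pos": [0, 0, 0], "twist": 0}, {"grip": 0, "delta_pos": [0, 0, 0], "twist": 0}]}}

```text
clock: 14.9
position: [0.6234, -0.0609, 0.0221]
ee_rot: [0.057, 0.705, 0.056, -0.705]
contact_force: [-0.4, -0.5, -2.1]
width: 0.0546
```

Call:
{"name": "step_arm", "arguments": {"increments": [{"grip": 0, "delta_pos": [0, 0, -0.002], "twist": 0}, {"grip": 0, "delta_pos": [0, 0, 0], "twist": 0}, {"grip": 0, "delta_pos": [0, 0, 0], "twist": 0}]}}

```text
clock: 15.15
position: [0.6235, -0.061, 0.0216]
ee_rot: [0.057, 0.705, 0.056, -0.704]
contact_force: [-2.8, -0.2, 6.9]
width: 0.0541
```

Call:
{"name": "step_arm", "arguments": {"increments": [{"grip": 0.8, "delta_pos": [0, 0, 0], "twist": 0}, {"grip": 0.9, "delta_pos": [0, 0, 0], "twist": 0}, {"grip": 0.95, "delta_pos": [0, 0, 0], "twist": 0}, {"grip": 0.95, "delta_pos": [0, 0, 0], "twist": 0}, {"grip": 0.95, "delta_pos": [0, 0, 0], "twist": 0}, {"grip": 0.95, "delta_pos": [0, 0, 0.02], "twist": 0}, {"grip": 0.95, "delta_pos": [0, 0, 0.035], "twist": 0}, {"grip": 0.95, "delta_pos": [0, 0, 0.035], "twist": 0}, {"grip": 0.95, "delta_pos": [0, 0, 0.035], "twist": 0}, {"grip": 0.9, "delta_pos": [0, 0, 0], "twist": 0}]}}

```text
clock: 15.98
position: [0.628, -0.0617, 0.1524]
ee_rot: [0.058, 0.71, 0.055, -0.7]
contact_force: [1.2, 0.0, -0.1]
width: 0.0771
```

Call:
{"name": "step_arm", "arguments": {"increments": [{"grip": 0.8, "delta_pos": [0.005, 0.017, 0], "twist": 7}, {"grip": 0.8, "delta_pos": [0.005, 0.017, 0], "twist": 7}, {"grip": 0.8, "delta_pos": [0.005, 0.017, 0], "twist": 7}, {"grip": 0.8, "delta_pos": [0.005, 0.017, 0], "twist": 7}, {"grip": 0.8, "delta_pos": [0.005, 0.017, 0], "twist": 7}, {"grip": 0.8, "delta_pos": [0.005, 0.017, 0], "twist": 7}, {"grip": 0.8, "delta_pos": [0.001, 0.017, 0], "twist": 7}, {"grip": 0.8, "delta_pos": [0, 0.005, 0], "twist": 7}, {"grip": 0.8, "delta_pos": [0, 0, 0], "twist": 0}, {"grip": 0.8, "delta_pos": [0, 0, 0], "twist": 0}]}}

```text
clock: 16.82
position: [0.6542, 0.0633, 0.1442]
ee_rot: [-0.38, -0.596, -0.38, 0.596]
contact_force: [0.1, -0.1, -0.4]
width: 0.0683
```

```bash
python3 -c "
from h import *
wsnap('w7',[(.6526,.0609,65.6,.08,.038,.042),(.6229,-.0615,0,.03,.03,.075)])"
```

```text
16.8167 [0.6542 0.0633 0.1442] yaw -24.94 w 0.0683 F [ 0.1 -0.1 -0.4]
```

View pics/w7.png

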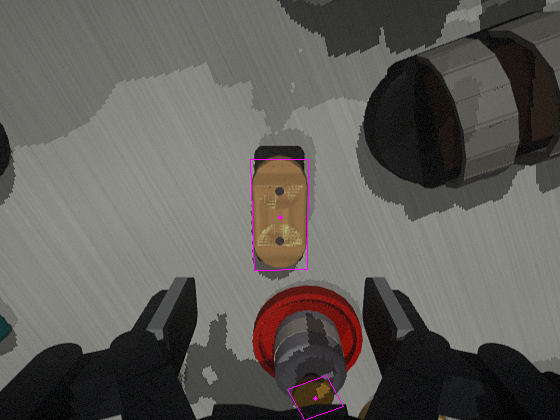

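The light brush overlay fits at (280,215). The dispenser stands upright in the dish at (310,340). I'll grasp the light brush.

Call:
{"name": "step_arm", "arguments": {"increments": [{"grip": 0.8, "delta_pos": [0, 0, -0.035], "twist": 0}, {"grip": 0.8, "delta_pos": [0, 0, -0.035], "twist": 0}, {"grip": 0.8, "delta_pos": [0, 0, -0.033], "twist": 0}, {"grip": 0.8, "delta_pos": [0, 0, -0.018], "twist": 0}, {"grip": 0.8, "delta_pos": [0, 0, -0.01], "twist": 0}, {"grip": 0.8, "delta_pos": [0, 0, 0], "twist": 0}, {"grip": 0.8, "delta_pos": [0, 0, 0], "twist": 0}], "force": 35}}

```text
clock: 17.45
position: [0.6548, 0.0626, 0.014]
ee_rot: [0.381, 0.596, 0.38, -0.596]
contact_force: [0.4, 0.8, 0.3]
width: 0.0685
```

Call:
{"name": "step_arm", "arguments": {"increments": [{"grip": 0, "delta_pos": [0, 0, 0], "twist": 0}, {"grip": 0, "delta_pos": [0, 0, 0], "twist": 0}, {"grip": 0, "delta_pos": [0, 0, 0], "twist": 0}, {"grip": 0, "delta_pos": [0, 0, 0], "twist": 0}, {"grip": 0, "delta_pos": [0, 0, 0], "twist": 0}, {"grip": 0, "delta_pos": [0, 0, 0], "twist": 0}]}}

```text
clock: 17.95
position: [0.6557, 0.0631, 0.0157]
ee_rot: [0.382, 0.597, 0.38, -0.595]
contact_force: [-0.4, -0.3, 7.5]
width: 0.0376
```

Call:
{"name": "step_arm", "arguments": {"increments": [{"grip": 0, "delta_pos": [0, 0, 0.03], "twist": 0}, {"grip": 0, "delta_pos": [0, 0, 0.04], "twist": 0}, {"grip": 0, "delta_pos": [0, 0, 0.04], "twist": 0}, {"grip": 0, "delta_pos": [-0.01, -0.034, 0.015], "twist": -5.3}, {"grip": 0, "delta_pos": [-0.01, -0.035, 0], "twist": -5.3}, {"grip": 0, "delta_pos": [-0.01, -0.035, 0], "twist": -5.3}, {"grip": 0, "delta_pos": [-0.01, -0.035, 0], "twist": -5.3}, {"grip": 0, "delta_pos": [-0.01, -0.035, 0], "twist": -5.3}, {"grip": 0, "delta_pos": [-0.01, -0.035, 0], "twist": -5.3}, {"grip": 0, "delta_pos": [-0.01, -0.035, 0], "twist": -5.3}]}}

```text
clock: 18.78
position: [0.5834, -0.1822, 0.139]
ee_rot: [0.17, 0.686, 0.17, -0.686]
contact_force: [1.1, -0.1, -0.1]
width: 0.0374
```

Call:
{"name": "step_arm", "arguments": {"increments": [{"grip": 0, "delta_pos": [-0.01, -0.036, 0], "twist": -5.4}, {"grip": 0, "delta_pos": [-0.01, -0.036, 0], "twist": -5.4}, {"grip": 0, "delta_pos": [-0.01, -0.036, 0], "twist": -5.4}, {"grip": 0, "delta_pos": [-0.01, -0.036, 0], "twist": -5.4}, {"grip": 0, "delta_pos": [-0.01, -0.036, -0.02], "twist": -5.4}, {"grip": 0, "delta_pos": [-0.006, -0.036, -0.02], "twist": -5.4}, {"grip": 0, "delta_pos": [0, 0, 0], "twist": 0}, {"grip": 0, "delta_pos": [0, 0, 0], "twist": 0}, {"grip": 0, "delta_pos": [0, 0, 0], "twist": 0}]}}

```text
clock: 19.53
position: [0.5283, -0.3957, 0.0989]
ee_rot: [0.027, -0.706, 0.026, 0.707]
contact_force: [0.3, -0.1, -1.3]
width: 0.0377
```

```bash
python3 -c "
from h import *
wsnap('w8',[(.4817,-.394,-4.5,.21,.14,.03)])"
```

```text
19.5333 [ 0.5283 -0.3957  0.0989] yaw -94.32 w 0.0377 F [ 0.3 -0.1 -1.3]
```

View pics/w8.png

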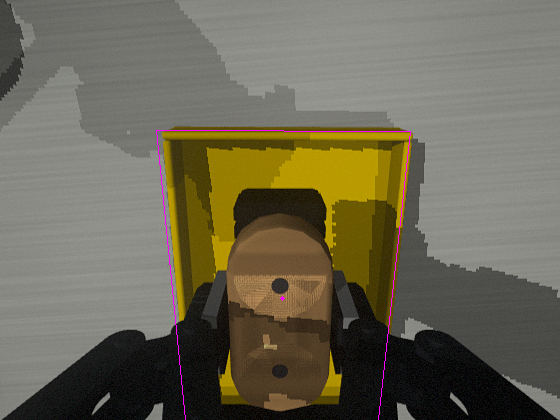

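The tray rim (163–411 px) fits, with the brush 3–4 mm off centre. I'll shift −y and lower.

Call:
{"name": "step_arm", "arguments": {"increments": [{"grip": 0, "delta_pos": [0, -0.003, -0.03], "twist": 0}, {"grip": 0, "delta_pos": [0, 0, -0.025], "twist": 0}, {"grip": 0, "delta_pos": [0, 0, -0.013], "twist": 0}, {"grip": 0, "delta_pos": [0, 0, -0.006], "twist": 0}, {"grip": 0, "delta_pos": [0, 0, -0.003], "twist": 0}, {"grip": 0, "delta_pos": [0, 0, 0], "twist": 0}, {"grip": 0, "delta_pos": [0, 0, 0], "twist": 0}]}}

```text
clock: 20.17
position: [0.5295, -0.3993, 0.0234]
ee_rot: [-0.026, 0.707, -0.027, -0.706]
contact_force: [-0.3, 0.2, -1.3]
width: 0.0373
```

Call:
{"name": "step_arm", "arguments": {"increments": [{"grip": 0, "delta_pos": [0, 0, -0.0025], "twist": 0}, {"grip": 0, "delta_pos": [0, 0, 0], "twist": 0}, {"grip": 0.65, "delta_pos": [0, 0, 0], "twist": 0}, {"grip": 0.65, "delta_pos": [0, 0, 0], "twist": 0}, {"grip": 0.65, "delta_pos": [0, 0, 0], "twist": 0}, {"grip": 0.65, "delta_pos": [0, 0, 0], "twist": 0}, {"grip": 0.65, "delta_pos": [0, 0, 0.035], "twist": 0}, {"grip": 0.65, "delta_pos": [0, 0, 0.04], "twist": 0}, {"grip": 0.65, "delta_pos": [0, 0, 0.04], "twist": 0}, {"grip": 0.8, "delta_pos": [0, 0, 0], "twist": 0}]}}

```text
clock: 21.0
position: [0.5324, -0.4029, 0.1436]
ee_rot: [-0.023, 0.711, -0.03, -0.702]
contact_force: [1.2, -1.3, 0.2]
width: 0.0658
```

Call:
{"name": "step_arm", "arguments": {"increments": [{"grip": 0.8, "delta_pos": [-0.008, 0.036, 0], "twist": 6}, {"grip": 0.8, "delta_pos": [-0.008, 0.037, 0], "twist": 6}, {"grip": 0.8, "delta_pos": [-0.008, 0.037, 0], "twist": 6}, {"grip": 0.8, "delta_pos": [-0.008, 0.037, 0], "twist": 6}, {"grip": 0.8, "delta_pos": [-0.008, 0.037, 0], "twist": 6}, {"grip": 0.8, "delta_pos": [-0.008, 0.037, 0], "twist": 6}, {"grip": 0.8, "delta_pos": [-0.008, 0.037, 0], "twist": 6}, {"grip": 0.8, "delta_pos": [-0.008, 0.037, 0], "twist": 6}, {"grip": 0.8, "delta_pos": [-0.004, 0.036, 0], "twist": 6}, {"grip": 0.8, "delta_pos": [0, 0, 0], "twist": 0}]}}

```text
clock: 21.83
position: [0.4577, -0.0624, 0.1343]
ee_rot: [-0.298, -0.64, -0.301, 0.641]
contact_force: [-0.1, -1.1, 0.6]
width: 0.0683
```

Call:
{"name": "step_arm", "arguments": {"increments": [{"grip": 0.8, "delta_pos": [0, 0, 0], "twist": 0}, {"grip": 0.8, "delta_pos": [0, 0, 0], "twist": 0}]}}

```text
clock: 22.0
position: [0.461, -0.0686, 0.1347]
ee_rot: [0.298, 0.642, 0.297, -0.641]
contact_force: [-0.5, 0.3, 0.6]
width: 0.0682
```

```bash
python3 -c "
from h import *
wsnap('w9',[(.4598,-.0714,49.5,.08,.038,.042)])"
```

```text
22.0 [ 0.461  -0.0686  0.1347] yaw -40.3 w 0.0682 F [-0.5  0.3  0.6]
```

View pics/w9.png

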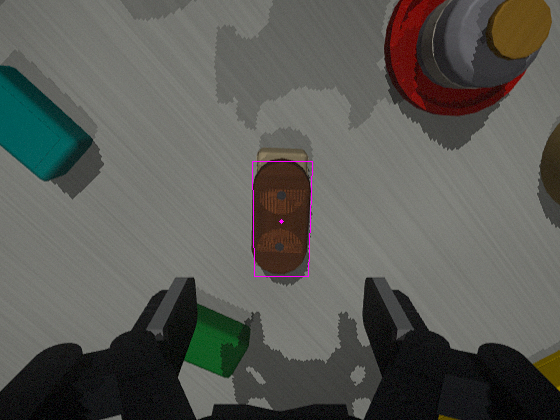

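The dark brush is aligned at (281,217). The green look-alike at (215,340) is clear of the fingers' landing spots.

Call:
{"name": "step_arm", "arguments": {"increments": [{"grip": 0.8, "delta_pos": [0, 0, -0.035], "twist": 0}, {"grip": 0.8, "delta_pos": [0, 0, -0.035], "twist": 0}, {"grip": 0.8, "delta_pos": [0, 0, -0.026], "twist": 0}, {"grip": 0.8, "delta_pos": [0, 0, -0.016], "twist": 0}, {"grip": 0.8, "delta_pos": [0, 0, -0.008], "twist": 0}, {"grip": 0.8, "delta_pos": [0, 0, 0], "twist": 0}, {"grip": 0.8, "delta_pos": [0, 0, 0], "twist": 0}], "force": 35}}

```text
clock: 22.63
position: [0.4611, -0.0693, 0.0146]
ee_rot: [0.297, 0.642, 0.296, -0.642]
contact_force: [0.8, 0.3, 0.2]
width: 0.0682
```

Call:
{"name": "step_arm", "arguments": {"increments": [{"grip": 0, "delta_pos": [0, 0, 0], "twist": 0}, {"grip": 0, "delta_pos": [0, 0, 0], "twist": 0}, {"grip": 0, "delta_pos": [0, 0, 0], "twist": 0}, {"grip": 0, "delta_pos": [0, 0, 0], "twist": 0}, {"grip": 0, "delta_pos": [0, 0, 0], "twist": 0}, {"grip": 0, "delta_pos": [0, 0, 0], "twist": 0}]}}

```text
clock: 23.13
position: [0.4617, -0.0687, 0.0158]
ee_rot: [0.298, 0.642, 0.296, -0.641]
contact_force: [-0.5, -1.8, 6.1]
width: 0.0375
```

Call:
{"name": "step_arm", "arguments": {"increments": [{"grip": 0, "delta_pos": [0, 0, 0.03], "twist": 0}, {"grip": 0, "delta_pos": [0, 0, 0.04], "twist": 0}, {"grip": 0, "delta_pos": [0, 0, 0.03], "twist": 0}, {"grip": 0, "delta_pos": [-0.003, -0.032, 0], "twist": -5.4}, {"grip": 0, "delta_pos": [-0.003, -0.033, 0], "twist": -5.4}, {"grip": 0, "delta_pos": [-0.003, -0.033, 0], "twist": -5.4}, {"grip": 0, "delta_pos": [-0.003, -0.033, 0], "twist": -5.4}, {"grip": 0, "delta_pos": [-0.003, -0.033, 0], "twist": -5.4}, {"grip": 0, "delta_pos": [-0.003, -0.033, 0], "twist": -5.4}, {"grip": 0, "delta_pos": [-0.003, -0.033, 0], "twist": -5.4}]}}

```text
clock: 23.97
position: [0.439, -0.2995, 0.1148]
ee_rot: [0.072, 0.704, 0.072, -0.703]
contact_force: [-0.1, -0.2, -1.2]
width: 0.0377
```

Call:
{"name": "step_arm", "arguments": {"increments": [{"grip": 0, "delta_pos": [-0.003, -0.033, 0], "twist": -5.4}, {"grip": 0, "delta_pos": [-0.002, -0.033, 0], "twist": -5.4}, {"grip": 0, "delta_pos": [-0.001, -0.029, 0], "twist": -5.4}, {"grip": 0, "delta_pos": [0, 0, 0], "twist": 0}, {"grip": 0, "delta_pos": [0, 0, 0], "twist": 0}, {"grip": 0, "delta_pos": [0, 0, 0], "twist": 0}]}}

```text
clock: 24.47
position: [0.433, -0.3923, 0.1142]
ee_rot: [0.027, -0.706, 0.026, 0.707]
contact_force: [0.1, 0.8, -0.7]
width: 0.0376
```

```bash
python3 -c "
from h import *
wsnap('w10',[(.482,-.396,-4.5,.21,.14,.03),(.482,-.396,-4.5,.2,.13,.03)])"
```

```text
24.4667 [ 0.433  -0.3923  0.1142] yaw -94.3 w 0.0376 F [ 0.1  0.8 -0.7]
```

View pics/w10.png

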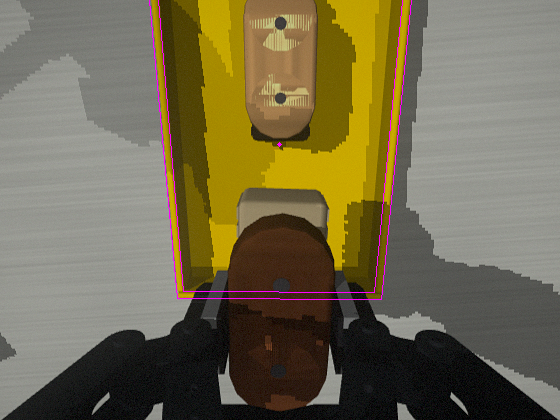

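The tray overlay fits, and the light brush lies flat at (280,70). The dark brush fits behind it with about 8–10 mm to spare at each end. I'll lower it.

Call:
{"name": "step_arm", "arguments": {"increments": [{"grip": 0, "delta_pos": [0.001, -0.001, -0.035], "twist": 0}, {"grip": 0, "delta_pos": [0, 0, -0.03], "twist": 0}, {"grip": 0, "delta_pos": [0, 0, -0.016], "twist": 0}, {"grip": 0, "delta_pos": [0, 0, -0.007], "twist": 0}, {"grip": 0, "delta_pos": [0, 0, -0.003], "twist": 0}, {"grip": 0, "delta_pos": [0, 0, 0], "twist": 0}, {"grip": 0, "delta_pos": [0, 0, 0], "twist": 0}]}}

```text
clock: 25.1
position: [0.4353, -0.3945, 0.0247]
ee_rot: [-0.026, 0.707, -0.027, -0.706]
contact_force: [0.2, -0.2, -0.1]
width: 0.0373
```

Call:
{"name": "step_arm", "arguments": {"increments": [{"grip": 0, "delta_pos": [0, 0, -0.0025], "twist": 0}, {"grip": 0, "delta_pos": [0, 0, 0], "twist": 0}, {"grip": 0.65, "delta_pos": [0, 0, 0], "twist": 0}, {"grip": 0.65, "delta_pos": [0, 0, 0], "twist": 0}, {"grip": 0.65, "delta_pos": [0, 0, 0], "twist": 0}, {"grip": 0.65, "delta_pos": [0, 0, 0], "twist": 0}, {"grip": 0.65, "delta_pos": [0, 0, 0.035], "twist": 0}, {"grip": 0.65, "delta_pos": [0, 0, 0.04], "twist": 0}, {"grip": 0.65, "delta_pos": [0, 0, 0.04], "twist": 0}, {"grip": 0.65, "delta_pos": [0, 0, 0.04], "twist": 0}]}}

```text
clock: 25.93
position: [0.4342, -0.3939, 0.1776]
ee_rot: [0.027, -0.706, 0.026, 0.707]
contact_force: [0.6, -0.2, 0.4]
width: 0.0555
```

Call:
{"name": "step_arm", "arguments": {"increments": [{"grip": 0.65, "delta_pos": [-0.03, -0.015, 0.02], "twist": 0}, {"grip": 0.65, "delta_pos": [-0.035, -0.015, 0], "twist": 0}, {"grip": 0.65, "delta_pos": [-0.035, -0.015, 0], "twist": 0}, {"grip": 0.65, "delta_pos": [-0.035, -0.015, 0], "twist": 0}, {"grip": 0.65, "delta_pos": [-0.035, -0.015, 0], "twist": 0}, {"grip": 0.65, "delta_pos": [-0.035, -0.015, 0], "twist": 0}, {"grip": 0.65, "delta_pos": [-0.03, -0.015, 0], "twist": 0}, {"grip": 0.65, "delta_pos": [0, 0, 0], "twist": 0}, {"grip": 0.65, "delta_pos": [0, 0, 0], "twist": 0}, {"grip": 0.65, "delta_pos": [0, 0, 0], "twist": 0}]}}

```text
clock: 26.77
position: [0.1996, -0.499, 0.196]
ee_rot: [-0.027, 0.707, -0.027, -0.706]
contact_force: [-0.1, -1.0, -0.3]
width: 0.0554
```

```bash
python3 - <<'E'
from h import *
d=snap('top','top1'); snap('scene','scene1')
a=cv2.imread('pics/top1.png')[110:270,90:480]; b=cv2.imread('pics/scene1.png')[120:350,95:430]
a=cv2.resize(a,None,fx=2,fy=2,interpolation=cv2.INTER_CUBIC); b=cv2.resize(b,None,fx=1.15,fy=1.15)
o=np.zeros((a.shape[0]+b.shape[0],a.shape[1],3),np.uint8);o[:a.shape[0]]=a;o[a.shape[0]:,:b.shape[1]]=b
cv2.imwrite('pics/end.png',cv2.convertScaleAbs(o,alpha=1.4));print(o.shape)
s=open('seg.py').read().replace("top0","top1"); g=s.split("col=")[0]; exec(g)
rect('disc',1,1,Sa>120,.07,0) if 0 else None
rect('tape',623,82,Sa>60,.025); rect('tin',69,367,Sa>60,.026)
E
```

```text
(584, 780, 3)
tape 661.9 -195.3 L 90 89 yaw -41.2
tin 455.9 201.4 L 71 69 yaw 51.1
```

View pics/end.png

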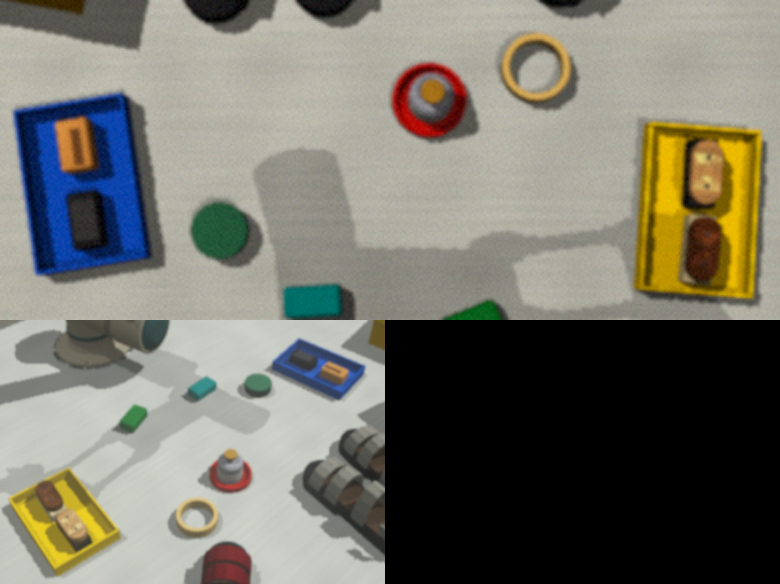

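The final view shows both blocks in the blue tray at (75,145) and (87,220), and both brushes in the yellow tray at (705,172) and (703,248). The dispenser stands upright in the red dish at (430,95). By measurement, the tape and tin haven't moved (shift under 1 mm).

```bash
python3 -c "
from rig import manip
print(manip.sign_off())"
```

```text
the job is handed in; nothing more can be done
None
```

I handed the job in at about 27 s of the 120 s allowed. Both brushes are in the yellow tray, the charcoal and crepe blocks are in the blue tray, and the dispenser stands upright in the red dish.

- **Final checks:** The last top and scene pictures show all five things in place and apparently flat or upright. I judged this by eye and did not measure final tilt or heights. The tape and tin measured under 1 mm from where they started. The gripper is parked away from everything.
- **Disagreements:** The wrist camera put the blue tray about 5 mm further in +y than the top camera did, and some other things 3–4 mm off. I corrected for this before lowering where it mattered. Closing the fingers gave a brief force of about 6–7 N upward each time, well under the limits.
- **Look-alikes:** I left the teal and green blocks alone.

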